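# Load the work lamp's battery box and refit its cover

## Robot

A 6-joint arm with a two-finger parallel gripper is mounted at the origin on the work surface. World frame = base frame: x ahead of the robot, y to its left, z up, the work surface at z = 0. Lengths are in m, angles in rad, forces in N, time in s.
With the tool pointing down it reaches from about 0.4 to 0.825 m from the base axis. Payload 7 kg.
Tool frame: the origin (TCP) lies at the very end of the fingers, on their centre line; the grasp point (between the pads) lies 19 mm behind it; z points along the fingers, y is the line along which they close (so a half turn about z gives the same grasp; the last joint's range is limited). The gripper opens to 88 mm and grips with 3 to 60 N. Pads are 19 mm wide; open, the fingers measure 130 mm over their backs; the gripper's body (78 mm by 193 mm) begins 47 mm behind the grasp point.
Start: joints at [1.613, 0.359, 0.012, 0, -1.224, -0.288], TCP at [0.164, 0.655, 0.227] pointing down, gripper open.
Joint ranges: [-3.07, 3.07], [-1.43, 2.12], [-1.02, 1.25], [-3.03, 1.67], [-3.05, -0], [-3.03, 3.03]. Speed limits (rad/s): [2.39, 2.39, 3.01, 3.14, 3.14, 3.14].

## Interface

Orientations are given as [roll, pitch, yaw] about the fixed x, y, z axes, in that order (R = Rz(yaw) Ry(pitch) Rx(roll)).
In Python, from station import * gives the robot as it stands.
- The arm moves only by the tool servo_tool, never from a script. Its argument "moves" is a list of rows, each an object of numbers: "jaw": the opening, from 0 (shut) to 1 (fully open); "dx", "dy", "dz": the shift along the world's x, y, z in m; "roll": the turn about the world's z in degrees. A call has exactly 10 rows; each row shifts and turns the commanded pose from where the row before left it; what a row does not reach is not made up. A row lasts 1/8 s, in which the tool goes at most 62.5 mm and 10.7 degrees, less where a joint would pass 70% of its speed; a pose out of reach is approached as far as the arm can. A call with a gripper value outside its range is refused whole. The fingers move at their own pace and stop on an object; "newtons" is the grip in N (left out, the last holds). Time passes only in rows, so rows that do not move let the fingers close, or fill a call up. It gives the time, the measured TCP pose, the force, the opening and the grip force at its end, in the units of the state.
- get_state(): the state, without advancing time (a new reading comes with each control period).
- grab_frame(name): name is "side" or "top" or "wrist"; returns (picture, depth): 480x640x3 uint8, red, green, blue; 480x640 float32, m along the optical axis (not along the pixel's ray), 0 where there is no reading.
- calibration(name): a dict with "intrinsics" (3x3 intrinsics, pixels), "R" (3x3) and "t" (3): a world point X has camera coordinates R X + t. Camera axes: x right, y down, z forward; pixel columns grow to the right and rows downward; lengths in m; the calibration is good to about 2 mm. The wrist camera is an equidistant fisheye: a pixel r from the principal point sees the ray r / f radians off the axis. A picture is of the moment at which its call begins: read the wrist's pose just before it. calibration takes no time and is no camera call; for the wrist camera it gives the pose at the moment of the call.
- job_done(): hands the job in; it is judged then, once.
The state is a dict: "t": time; "q": joint angles; "qd": joint speeds; "joint_efforts": joint torques, N m; "eef_pos": TCP position; "ee_rot": TCP orientation; "force": force on the tool from outside, world axes, zero at the start; "moment": the same for the moment, N m; "width": finger opening in m; "gripper_force": force on a finger pad.
Only numpy, scipy, OpenCV 4.12 (cv2) and the standard library are available. Lean on these libraries where they do the work, as an engineer would, in place of code of your own. Each camera call takes 0.05 s, during which the arm holds its last target. There are 200 camera calls.

## Task

Load two of the three green battery modules into the work lamp's open blue battery box, one lying flat in each bay, and leave the third where it lies on the bench. Then put the yellow cover plate on the box, handle up, fully home over the two pins. Lower the modules and the cover into place rather than dropping them, and leave the other things on the bench undisturbed.

Things in the scene. Friction and masses are not known exactly. Their poses are not given: they have to be found in the camera images.
- battery_box: blue open-topped box fixed to the bench, outside 120 mm (its x) x 156 mm (its y) x 60 mm high, walls and floor 5 mm. A white rib 4 mm thick, top 15 mm above the bench, runs along x through the middle and parts the floor into two bays, each 110 (x) x 71 mm (y). On each y end a lug 60 (x) x 23 mm (y), flush with the rim, carries a pin. Origin at the centre of its underside
- seat (a point): the middle of the box's open mouth at rim height, 60 mm above the bench, where the cover's origin belongs. Axes as the box. Two upright steel pins stand on the rim-high lugs at x = 0, y = +88 and -88 mm from here: 8 mm diameter, 15 mm high above the rim, the upper 6 mm tapered
- bay_a (a point): point on the floor of the bay on the box's +y side, 5 mm above the bench, 31 mm from the box's middle; a module laid here along the box's x leaves some 26 mm on either side for fingers. Axes as the box
- bay_b (a point): the same on the box's -y side
- cover: yellow plate, 124 mm (its x) x 200 mm (its y) x 6 mm thick, 0.3 kg, lying flat, handle up; two through holes, 12 mm wide, at x = 0, y = +88 and -88 mm. On its top a black bridge handle along y: bar 90 mm long, 14 mm wide, 20 to 34 mm above the underside, on two posts at y = +40 and -40 mm. Either way round fits. Origin at the centre of its underside
- module1: battery module: green block with black end bands, copper contacts on its ends and a paper label on top, 90 mm (its x) x 32 mm (its y) x 42 mm high, 0.25 kg; one of three alike, lying on the bench label up; origin at the centre of its underside
- module2: battery module: green block with black end bands, copper contacts on its ends and a paper label on top, 90 mm (its x) x 32 mm (its y) x 42 mm high, 0.25 kg; one of three alike, lying on the bench label up; origin at the centre of its underside
- module3: battery module: green block with black end bands, copper contacts on its ends and a paper label on top, 90 mm (its x) x 32 mm (its y) x 42 mm high, 0.25 kg; one of three alike, lying on the bench label up; origin at the centre of its underside
- spray_can: bystander: spray can (red label), 60 mm across, 150 mm tall, standing; origin at the centre of its base
- screwdriver: bystander: screwdriver with red handle, 200 mm, lying; origin under its middle
- disc: bystander: dark grinding disc, 115 mm across, 8 mm thick, lying flat; origin at the centre of its underside
- wrench: bystander: steel wrench, 180 mm, lying; origin under its middle
- bolt_jar: bystander: amber glass jar with black cap, 70 mm across, 80 mm tall, standing; origin at the centre of its base
- stone: bystander: brick-red sharpening stone, 100 x 50 x 25 mm, lying; origin at the centre of its underside
Things that resemble listed ones, but are neither listed nor needed, are in the scene too. Leave any pink or purple look-alike of the module3 alone.

How it is judged:
By the outcome, as a careful person would: the job done as asked, in the order asked, and still so for the second after the job is handed in, with the robot touching nothing.
It also fails if it takes over 67 s, if anything falls off the work surface, if the arm or the gripper's body presses on something with over 40 N, if the wrist force passes 120 N, or if a joint passes its speed limit or range.

## Working session

There is one attempt and no reset: what is moved stays moved. The work goes in short steps, Python scripts to look and compute and a tool call to move; the robot and the scene stay as the last step left them, time stands still between calls to the robot, and variables do not carry over. Pictures are saved under pics/ and viewed, at most 10 in all, crops included, and the job is handed in when it is done.

Besides the shell and the picture viewer there is one more tool, called after "Call:" as name([rows], argument=value, ...), one row to a line, values as JSON. servo_tool: Moves the arm, as the interface text tells. Its arguments: {"type":"object","properties":{"moves":{"type":"array","items":{"type":"object","properties":{"jaw":{"type":"number"},"dx":{"type":"number"},"dy":{"type":"number"},"dz":{"type":"number"},"roll":{"type":"number"}}}},"newtons":{"type":"number"}},"required":["moves"]}

```bash
mkdir -p pics
python3 - <<'E'
from station import *
import cv2,numpy as np
s=get_state();print({k:np.round(v,3).tolist() for k,v in s.items()})
for n in("top","side"):
    p,d=grab_frame(n);cv2.imwrite(f"pics/{n}0.png",p[:,:,::-1]);np.savez(f"{n}0.npz",p=p,d=d)
    c=calibration(n);print(n,np.round(c["intrinsics"],1).tolist(),np.round(c["R"],3).tolist(),np.round(c["t"],3).tolist())
E
```

```text
{'t': 0.0, 'q': [1.613, 0.359, 0.011, -0.0, -1.224, -0.288], 'qd': [-0.001, 0.0, -0.001, -0.0, -0.001, -0.0], 'joint_efforts': [-0.002, -58.271, 29.306, 6.997, 0.007, -0.0], 'eef_pos': [0.164, 0.654, 0.226], 'ee_rot': [3.14, -0.0, -0.246], 'force': [-0.156, 0.279, -0.478], 'moment': [0.01, 0.047, 0.009], 'gripper_force': 0.0, 'width': 0.087}
top [[489.0, 0.0, 321.1], [0.0, 489.0, 244.3], [0.0, 0.0, 1.0]] [[-0.005, -1.0, 0.006], [-0.999, 0.005, -0.053], [0.053, -0.006, -0.999]] [0.086, 0.517, 1.303]
side [[449.4, 0.0, 322.4], [0.0, 449.4, 241.1], [0.0, 0.0, 1.0]] [[0.937, -0.35, 0.001], [-0.255, -0.686, -0.682], [0.24, 0.638, -0.732]] [-0.453, 0.23, 0.862]
```

View pics/top0.png

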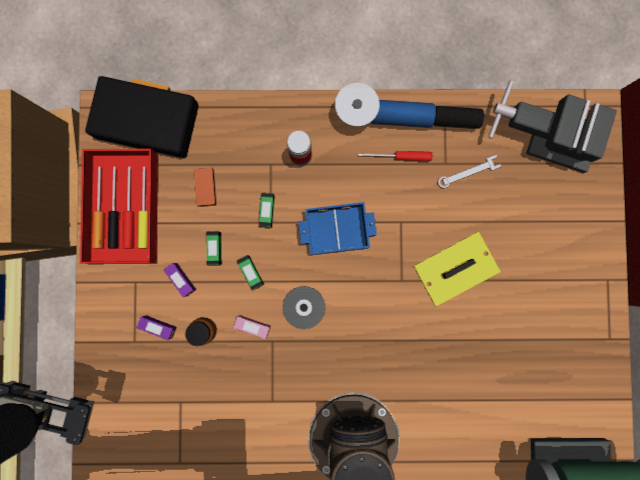

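View pics/side0.png

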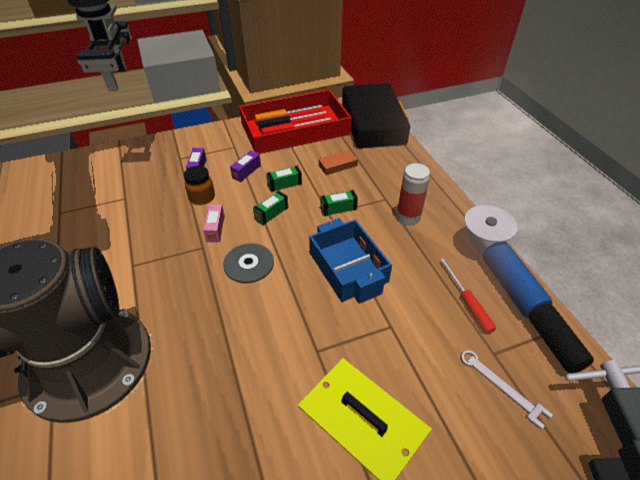

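The top view shows green modules at (266,210), (213,248) and (250,272), the box at (337,229) with its bays to the left and right, and the cover at (457,269) with its handle. The side view agrees. Next I'll measure the poses.

```bash
cat > h.py <<'E'
from station import *
import cv2,numpy as np
def world(n,d):
    c=calibration(n);K=c["intrinsics"];v,u=np.mgrid[:480,:640]
    P=np.stack([(u-K[0,2])/K[0,0]*d,(v-K[1,2])/K[1,1]*d,d],-1)
    return (P-c["t"])@c["R"]
def rect(xy):
    r=cv2.minAreaRect((xy*1000).astype(np.float32));b=cv2.boxPoints(r)
    e=[b[1]-b[0],b[2]-b[1]];l=max(e,key=np.linalg.norm)
    return np.round(r[0],1),np.round(sorted(r[1]),1),round(np.degrees(np.arctan2(l[1],l[0]))%180,1)
E
cat > m.py <<'E'
from h import *
for n in("top","side"):
    z=np.load(n+"0.npz");p,d=z["p"],z["d"];W=world(n,d);hsv=cv2.cvtColor(p,cv2.COLOR_RGB2HSV)
    ok=(d>0)&(W[...,0]>.25)&(W[...,0]<.95)&(abs(W[...,1])<.75)
    print(n,"bench z",np.round(np.median(W[...,2][ok]),4))
    def comps(m,name,lo=60):
        k,L,st,ce=cv2.connectedComponentsWithStats(m.astype(np.uint8))
        for i in range(1,k):
            if st[i,4]>lo:
                q=W[L==i];print(name,ce[i].round(),st[i,4],*rect(q[:,:2]),"mean",(q[:,:2].mean(0)*1000).round(1),"z",np.percentile(q[:,2],[5,50,95]).round(4))
    H=hsv[...,0]
    comps(ok&(W[...,2]>.034)&(W[...,2]<.05)&(W[...,1]>.1)&(W[...,0]>.28),"mod-top")
    comps(ok&(H>22)&(H<35)&(hsv[...,1]>150)&(W[...,2]<.02)&(W[...,1]<-.05),"cover")
    comps(ok&(W[...,2]>.027)&(W[...,2]<.045)&(W[...,1]<-.15)&(W[...,0]>.3)&(W[...,0]<.6)&(hsv[...,2]<70),"handle",30)
    comps(ok&(H>100)&(H<125)&(hsv[...,1]>100)&(W[...,2]>.054)&(W[...,2]<.068)&(abs(W[...,1])<.2)&(W[...,0]<.7),"rim",20)
    comps(ok&(W[...,2]>.066)&(W[...,2]<.09)&(abs(W[...,1]+.04)<.15)&(W[...,0]<.7)&(W[...,0]>.4),"pin",1)
E
python3 m.py
python3 - <<'E'
import cv2
a=cv2.imread('pics/top0.png')[180:320,180:520]
cv2.imwrite('pics/c1.png',cv2.resize(a,(800,330),interpolation=cv2.INTER_CUBIC))
E
```

```text
top bench z 0.0007
mod-top [157.  86.] 95 [944.4 526.2] [11.5 74.3] 78.1 mean [942.2 520.8] z [0.039  0.0444 0.0481]
mod-top [189. 128.] 118 [828.9 433.1] [  8.1 156.2] 165.4 mean [827.  433.3] z [0.0348 0.043  0.0489]
mod-top [154. 185.] 191 [665.2 528.8] [ 63.5 209.5] 163.3 mean [675.1 524.8] z [0.0352 0.0425 0.0492]
mod-top [ 93. 195.] 406 [655.9 683.9] [144.6 335.2] 149.9 mean [649.  685.5] z [0.035  0.0417 0.0494]
mod-top [266. 210.] 415 [609.1 229.1] [32.9 91.6] 175.9 mean [608.7 228.8] z [0.0371 0.0418 0.0462]
mod-top [127. 221.] 75 [581.6 596.2] [18.6 51. ] 0.4 mean [581.5 597. ] z [0.0343 0.036  0.0387]
mod-top [ 97. 233.] 103 [553.1 675.1] [19.4 87.4] 0.1 mean [548.1 676.4] z [0.0343 0.0361 0.0395]
mod-top [112. 236.] 81 [542.4 636.6] [16.4 66.3] 0.9 mean [541.9 637.4] z [0.0342 0.0357 0.0391]
mod-top [142. 230.] 71 [553.8 556.5] [18.3 47.7] 0.0 mean [555.2 557.6] z [0.0342 0.0356 0.0388]
mod-top [213. 248.] 432 [509.2 370.3] [34.2 87.7] 0.7 mean [508.8 369. ] z [0.0361 0.0411 0.0457]
mod-top [151. 249.] 76 [506.  529.7] [26.5 86.4] 161.7 mean [505.5 530.9] z [0.0357 0.0429
[... 1615 characters left out ...]

mod-top [213. 218.] 375 [302.2 265.4] [33.1 93.6] 70.8 mean [302.9 263.1] z [0.037  0.041  0.0435]
mod-top [409. 212.] 117 [752.7 120.8] [27.7 59.4] 144.4 mean [749.9 118.2] z [0.0347 0.0421 0.0493]
mod-top [337. 233.] 214 [556.9 113.6] [ 20.3 107.2] 177.1 mean [560.7 113. ] z [0.035  0.0422 0.0493]
cover [365. 421.] 7641 [ 453.6 -282. ] [129.6 204.5] 117.6 mean [ 453.1 -290.4] z [0.0027 0.0051 0.0073]
handle [365. 412.] 445 [ 452.6 -286.1] [13.9 88.3] 118.0 mean [ 452.5 -287.6] z [0.0289 0.0327 0.0351]
rim [351. 256.] 1008 [560.2  39.6] [120.9 201.7] 96.4 mean [558.9  27.3] z [0.055  0.0587 0.0611]
pin [370. 276.] 13 [569.8 -48. ] [4.3 6.3] 143.5 mean [569.5 -48.3] z [0.0663 0.0699 0.0734]
```

View pics/c1.png

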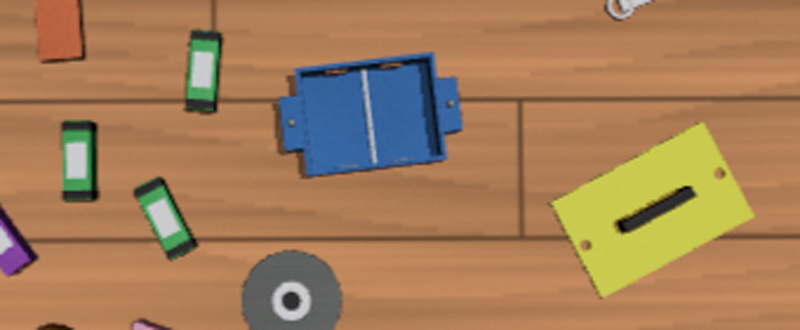

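Call:
servo_tool([
  {"dx": 0.03,"dy": -0.03,"roll": 1,"jaw": 1},
  {"dx": 0.04,"dy": -0.04,"roll": 1,"jaw": 1},
  {"dx": 0.04,"dy": -0.04,"roll": 1,"jaw": 1},
  {"dx": 0.04,"dy": -0.04,"roll": 1,"jaw": 1},
  {"dx": 0.04,"dy": -0.04,"roll": 1,"jaw": 1},
  {"dx": 0.04,"dy": -0.04,"roll": 1,"jaw": 1},
  {"dx": 0.04,"dy": -0.04,"roll": 1,"jaw": 1},
  {"dx": 0.04,"dy": -0.04,"roll": 1,"jaw": 1},
  {"dx": 0.04,"dy": -0.04,"roll": 1,"jaw": 1},
  {"dx": 0.04,"dy": -0.03,"roll": 0.6,"jaw": 1},
], newtons=30)

```text
$.moves[0]: bad value
```

Call:
servo_tool([
  {"dx": 0.03,"dy": -0.03,"dz": 0.0,"roll": 1.0,"jaw": 1.0},
  {"dx": 0.04,"dy": -0.04,"dz": 0.0,"roll": 1.0,"jaw": 1.0},
  {"dx": 0.04,"dy": -0.04,"dz": 0.0,"roll": 1.0,"jaw": 1.0},
  {"dx": 0.04,"dy": -0.04,"dz": 0.0,"roll": 1.0,"jaw": 1.0},
  {"dx": 0.04,"dy": -0.04,"dz": 0.0,"roll": 1.0,"jaw": 1.0},
  {"dx": 0.04,"dy": -0.04,"dz": 0.0,"roll": 1.0,"jaw": 1.0},
  {"dx": 0.04,"dy": -0.04,"dz": 0.0,"roll": 1.0,"jaw": 1.0},
  {"dx": 0.04,"dy": -0.04,"dz": 0.0,"roll": 1.0,"jaw": 1.0},
  {"dx": 0.04,"dy": -0.04,"dz": 0.0,"roll": 1.0,"jaw": 1.0},
  {"dx": 0.04,"dy": -0.03,"dz": 0.0,"roll": 0.6,"jaw": 1.0},
], newtons=30)

```text
t: 1.35
eef_pos: [0.5552, 0.2729, 0.2265]
ee_rot: [3.141, 0.0, -0.078]
force: [0.9, 1.4, -0.0]
width: 0.0876
gripper_force: 0.0
```

Call:
servo_tool([
  {"dx": 0.03,"dy": -0.025,"dz": -0.02,"roll": 0.0,"jaw": 1.0},
  {"dx": 0.025,"dy": -0.02,"dz": -0.04,"roll": 0.0,"jaw": 1.0},
  {"dx": 0.0,"dy": 0.0,"dz": -0.04,"roll": 0.0,"jaw": 1.0},
  {"dx": 0.0,"dy": 0.0,"dz": -0.04,"roll": 0.0,"jaw": 1.0},
  {"dx": 0.0,"dy": 0.0,"dz": -0.03,"roll": 0.0,"jaw": 1.0},
  {"dx": 0.0,"dy": 0.0,"dz": -0.025,"roll": 0.0,"jaw": 1.0},
  {"dx": 0.0,"dy": 0.0,"dz": -0.017,"roll": 0.0,"jaw": 1.0},
  {"dx": 0.0,"dy": 0.0,"dz": 0.0,"roll": 0.0,"jaw": 0.3},
  {"dx": 0.0,"dy": 0.0,"dz": 0.0,"roll": 0.0,"jaw": 0.3},
  {"dx": 0.0,"dy": 0.0,"dz": 0.0,"roll": 0.0,"jaw": 0.3},
], newtons=30)

```text
t: 2.6
eef_pos: [0.6099, 0.2302, 0.0158]
ee_rot: [-3.14, -0.002, -0.078]
force: [0.0, 0.7, -0.1]
width: 0.0633
gripper_force: 0.0
```

Call:
servo_tool([
  {"dx": 0.0,"dy": 0.0,"dz": 0.0,"roll": 0.0,"jaw": 0.3},
  {"dx": 0.0,"dy": 0.0,"dz": 0.0,"roll": 0.0,"jaw": 0.3},
  {"dx": 0.0,"dy": 0.0,"dz": 0.0,"roll": 0.0,"jaw": 0.3},
  {"dx": 0.0,"dy": 0.0,"dz": 0.0,"roll": 0.0,"jaw": 0.3},
  {"dx": 0.0,"dy": 0.0,"dz": 0.0,"roll": 0.0,"jaw": 0.3},
  {"dx": 0.0,"dy": 0.0,"dz": 0.0,"roll": 0.0,"jaw": 0.3},
  {"dx": 0.0,"dy": 0.0,"dz": 0.01,"roll": 0.0,"jaw": 0.3},
  {"dx": 0.0,"dy": 0.0,"dz": 0.02,"roll": 0.0,"jaw": 0.3},
  {"dx": 0.0,"dy": 0.0,"dz": 0.03,"roll": 0.0,"jaw": 0.3},
  {"dx": 0.0,"dy": 0.0,"dz": 0.03,"roll": 0.0,"jaw": 0.3},
], newtons=30)

```text
t: 3.85
eef_pos: [0.6089, 0.2294, 0.1055]
ee_rot: [3.141, 0.001, -0.078]
force: [-0.4, 0.4, -1.3]
width: 0.0321
gripper_force: 30.0
```

Call:
servo_tool([
  {"dx": 0.0,"dy": -0.005,"dz": 0.025,"roll": 0.0,"jaw": 0.3},
  {"dx": -0.01,"dy": -0.025,"dz": 0.01,"roll": 2.0,"jaw": 0.3},
  {"dx": -0.013,"dy": -0.04,"dz": 0.0,"roll": 3.0,"jaw": 0.3},
  {"dx": -0.013,"dy": -0.04,"dz": 0.0,"roll": 3.0,"jaw": 0.3},
  {"dx": -0.012,"dy": -0.033,"dz": 0.0,"roll": 3.0,"jaw": 0.3},
  {"dx": -0.005,"dy": -0.015,"dz": 0.0,"roll": 0.0,"jaw": 0.3},
  {"dx": 0.0,"dy": 0.0,"dz": -0.01,"roll": 0.0,"jaw": 0.3},
  {"dx": 0.0,"dy": 0.0,"dz": -0.02,"roll": 0.0,"jaw": 0.3},
  {"dx": 0.0,"dy": 0.0,"dz": -0.01,"roll": 0.0,"jaw": 0.3},
  {"dx": 0.0,"dy": 0.0,"dz": 0.0,"roll": 0.0,"jaw": 0.3},
], newtons=30)

```text
t: 5.1
eef_pos: [0.5559, 0.072, 0.0985]
ee_rot: [3.141, 0.002, 0.114]
force: [0.3, -0.2, -1.4]
width: 0.0317
gripper_force: 30.0
```

Run:
```python
from h import *
s=get_state();print(s["eef_pos"],s["ee_rot"])
p,d=grab_frame("side");cv2.imwrite("pics/s1.png",cv2.resize(p[150:340,230:480],(800,608))[:600,:,::-1])
```

```text
[0.555947   0.07198566 0.0985026 ] [3.14084986e+00 1.99224211e-03 1.14049622e-01]
```

View pics/s1.png

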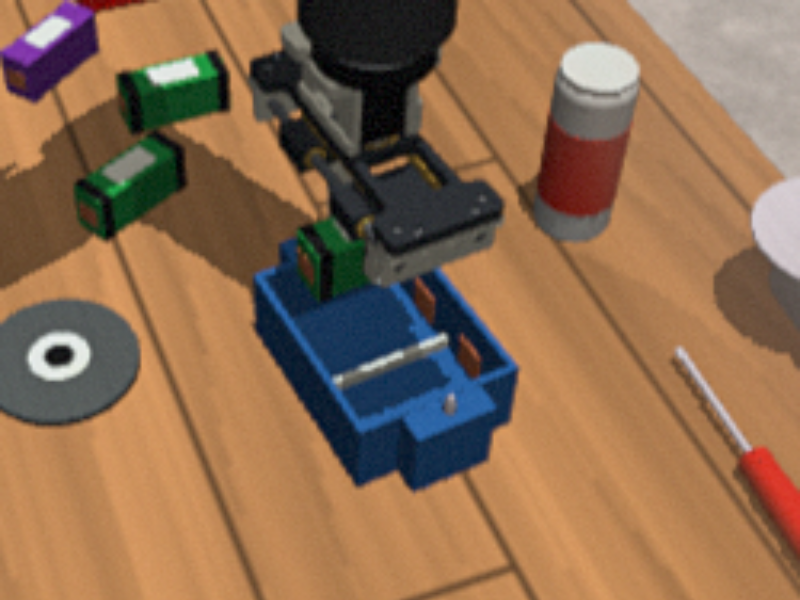

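The module (310,260 in the crop) hangs level over the +y bay, clear of the walls. I'm lowering it now.

Call:
servo_tool([
  {"dx": 0.0,"dy": -0.001,"dz": -0.01,"roll": 0.0,"jaw": 0.3},
  {"dx": 0.0,"dy": 0.0,"dz": -0.015,"roll": 0.0,"jaw": 0.3},
  {"dx": 0.0,"dy": 0.0,"dz": -0.015,"roll": 0.0,"jaw": 0.3},
  {"dx": 0.0,"dy": 0.0,"dz": -0.015,"roll": 0.0,"jaw": 0.3},
  {"dx": 0.0,"dy": 0.0,"dz": -0.01,"roll": 0.0,"jaw": 0.3},
  {"dx": 0.0,"dy": 0.0,"dz": -0.005,"roll": 0.0,"jaw": 0.3},
  {"dx": 0.0,"dy": 0.0,"dz": -0.003,"roll": 0.0,"jaw": 0.3},
  {"dx": 0.0,"dy": 0.0,"dz": -0.002,"roll": 0.0,"jaw": 0.3},
  {"dx": 0.0,"dy": 0.0,"dz": -0.002,"roll": 0.0,"jaw": 0.3},
  {"dx": 0.0,"dy": 0.0,"dz": 0.0,"roll": 0.0,"jaw": 0.3},
], newtons=30)

```text
t: 6.4
eef_pos: [0.5563, 0.0707, 0.0227]
ee_rot: [-3.142, -0.0, 0.114]
force: [1.0, -0.0, -1.9]
width: 0.0324
gripper_force: 30.0
```

Call:
servo_tool([
  {"dx": 0.0,"dy": 0.0,"dz": -0.001,"roll": 0.0,"jaw": 0.3},
  {"dx": 0.0,"dy": 0.0,"dz": -0.001,"roll": 0.0,"jaw": 0.3},
  {"dx": 0.0,"dy": 0.0,"dz": -0.0005,"roll": 0.0,"jaw": 0.3},
  {"dx": 0.0,"dy": 0.0,"dz": 0.0,"roll": 0.0,"jaw": 0.3},
  {"dx": 0.0,"dy": 0.0,"dz": 0.0,"roll": 0.0,"jaw": 0.44},
  {"dx": 0.0,"dy": 0.0,"dz": 0.0,"roll": 0.0,"jaw": 0.44},
  {"dx": 0.0,"dy": 0.0,"dz": 0.0,"roll": 0.0,"jaw": 0.44},
  {"dx": 0.0,"dy": 0.0,"dz": 0.005,"roll": 0.0,"jaw": 0.44},
  {"dx": 0.0,"dy": 0.0,"dz": 0.015,"roll": 0.0,"jaw": 0.44},
  {"dx": 0.0,"dy": 0.0,"dz": 0.02,"roll": 0.0,"jaw": 0.44},
], newtons=30)

```text
t: 7.65
eef_pos: [0.5562, 0.0706, 0.0611]
ee_rot: [3.141, 0.0, 0.114]
force: [0.3, -0.0, 0.4]
width: 0.0388
gripper_force: 0.0
```

Call:
servo_tool([
  {"dx": 0.0,"dy": 0.0,"dz": 0.04,"roll": 0.0,"jaw": 0.6},
  {"dx": -0.01,"dy": 0.02,"dz": 0.03,"roll": 2.4,"jaw": 1.0},
  {"dx": -0.02,"dy": 0.04,"dz": 0.0,"roll": 4.0,"jaw": 1.0},
  {"dx": -0.025,"dy": 0.045,"dz": 0.0,"roll": 5.0,"jaw": 1.0},
  {"dx": -0.025,"dy": 0.045,"dz": 0.0,"roll": 5.0,"jaw": 1.0},
  {"dx": -0.02,"dy": 0.035,"dz": 0.0,"roll": 4.0,"jaw": 1.0},
  {"dx": -0.011,"dy": 0.015,"dz": -0.02,"roll": 0.0,"jaw": 1.0},
  {"dx": 0.0,"dy": 0.0,"dz": -0.03,"roll": 0.0,"jaw": 1.0},
  {"dx": 0.0,"dy": 0.0,"dz": -0.01,"roll": 0.0,"jaw": 1.0},
  {"dx": 0.0,"dy": 0.0,"dz": 0.0,"roll": 0.0,"jaw": 1.0},
], newtons=30)

```text
t: 8.9
eef_pos: [0.4454, 0.2705, 0.0704]
ee_rot: [3.141, 0.0, 0.47]
force: [-0.1, -0.4, 0.2]
width: 0.0872
gripper_force: 0.0
```

Call:
servo_tool([
  {"dx": 0.0,"dy": 0.0,"dz": -0.025,"roll": 0.0,"jaw": 1.0},
  {"dx": 0.0,"dy": 0.0,"dz": -0.02,"roll": 0.0,"jaw": 1.0},
  {"dx": 0.0,"dy": 0.0,"dz": -0.01,"roll": 0.0,"jaw": 1.0},
  {"dx": 0.0,"dy": 0.0,"dz": 0.0,"roll": 0.0,"jaw": 0.3},
  {"dx": 0.0,"dy": 0.0,"dz": 0.0,"roll": 0.0,"jaw": 0.3},
  {"dx": 0.0,"dy": 0.0,"dz": 0.0,"roll": 0.0,"jaw": 0.3},
  {"dx": 0.0,"dy": 0.0,"dz": 0.0,"roll": 0.0,"jaw": 0.3},
  {"dx": 0.0,"dy": 0.0,"dz": 0.0,"roll": 0.0,"jaw": 0.3},
  {"dx": 0.0,"dy": 0.0,"dz": 0.0,"roll": 0.0,"jaw": 0.3},
  {"dx": 0.0,"dy": 0.0,"dz": 0.0,"roll": 0.0,"jaw": 0.3},
], newtons=30)

```text
t: 10.15
eef_pos: [0.4453, 0.2709, 0.0152]
ee_rot: [-3.141, -0.0, 0.47]
force: [-0.5, 1.3, 0.4]
width: 0.0316
gripper_force: 30.0
```

Call:
servo_tool([
  {"dx": 0.0,"dy": 0.0,"dz": 0.01,"roll": 0.0,"jaw": 0.3},
  {"dx": 0.0,"dy": 0.0,"dz": 0.03,"roll": 0.0,"jaw": 0.3},
  {"dx": 0.0,"dy": 0.0,"dz": 0.045,"roll": 0.0,"jaw": 0.3},
  {"dx": 0.01,"dy": -0.025,"dz": 0.03,"roll": -2.4,"jaw": 0.3},
  {"dx": 0.021,"dy": -0.045,"dz": 0.01,"roll": -4.0,"jaw": 0.3},
  {"dx": 0.021,"dy": -0.045,"dz": 0.0,"roll": -4.0,"jaw": 0.3},
  {"dx": 0.02,"dy": -0.045,"dz": 0.0,"roll": -4.0,"jaw": 0.3},
  {"dx": 0.02,"dy": -0.045,"dz": 0.0,"roll": -4.0,"jaw": 0.3},
  {"dx": 0.015,"dy": -0.035,"dz": 0.0,"roll": -2.0,"jaw": 0.3},
  {"dx": 0.01,"dy": -0.02,"dz": 0.0,"roll": 0.0,"jaw": 0.3},
], newtons=30)

```text
t: 11.4
eef_pos: [0.5622, 0.0087, 0.1402]
ee_rot: [3.141, 0.001, 0.111]
force: [0.1, 1.1, -1.4]
width: 0.0314
gripper_force: 30.0
```

Call:
servo_tool([
  {"dx": 0.0,"dy": 0.0,"dz": -0.015,"roll": 0.0,"jaw": 0.3},
  {"dx": 0.0,"dy": 0.0,"dz": -0.02,"roll": 0.0,"jaw": 0.3},
  {"dx": 0.0,"dy": 0.0,"dz": -0.01,"roll": 0.0,"jaw": 0.3},
  {"dx": 0.0,"dy": 0.0,"dz": 0.0,"roll": 0.0,"jaw": 0.3},
  {"dx": 0.0,"dy": 0.0,"dz": 0.0,"roll": 0.0,"jaw": 0.3},
  {"dx": 0.0,"dy": 0.0,"dz": 0.0,"roll": 0.0,"jaw": 0.3},
  {"dx": 0.0,"dy": 0.0,"dz": 0.0,"roll": 0.0,"jaw": 0.3},
  {"dx": 0.0,"dy": 0.0,"dz": 0.0,"roll": 0.0,"jaw": 0.3},
  {"dx": 0.0,"dy": 0.0,"dz": 0.0,"roll": 0.0,"jaw": 0.3},
  {"dx": 0.0,"dy": 0.0,"dz": 0.0,"roll": 0.0,"jaw": 0.3},
], newtons=30)

```text
t: 12.65
eef_pos: [0.5623, 0.0107, 0.0951]
ee_rot: [-3.142, -0.0, 0.114]
force: [1.1, -0.3, -2.0]
width: 0.032
gripper_force: 30.0
```

Run:
```python
from h import *
s=get_state();print(s["eef_pos"],s["ee_rot"],s["gripper_force"])
p,d=grab_frame("side");cv2.imwrite("pics/s2.png",cv2.resize(p[150:340,230:480],(780,593))[:,:,::-1])
```

```text
[0.56225699 0.01065285 0.09506435] [-3.14158768e+00 -2.59727604e-07  1.13668899e-01] 29.999613761901855
```

View pics/s2.png

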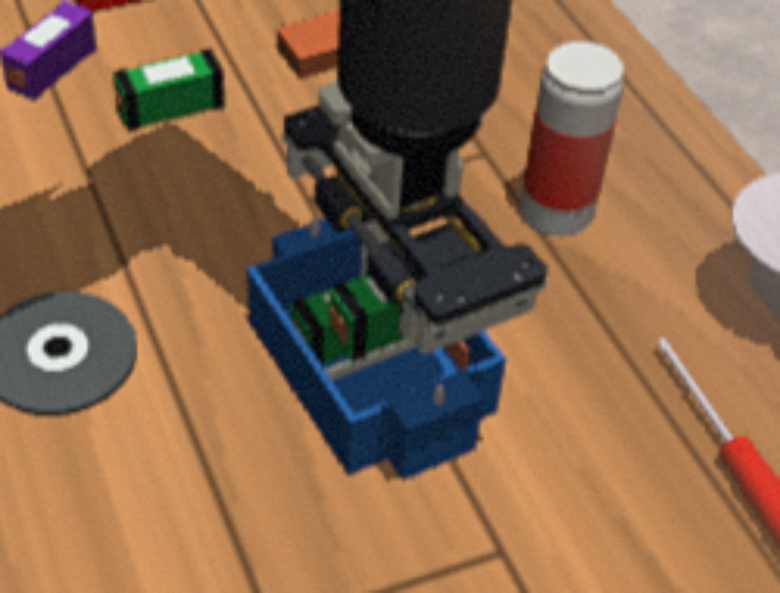

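The first module lies flat in its bay (330,320), and the second hangs just in front of it over the -y bay. Lowering it.

Call:
servo_tool([
  {"dx": 0.0,"dy": 0.0,"dz": -0.015,"roll": 0.0,"jaw": 0.3},
  {"dx": 0.0,"dy": 0.0,"dz": -0.015,"roll": 0.0,"jaw": 0.3},
  {"dx": 0.0,"dy": 0.0,"dz": -0.015,"roll": 0.0,"jaw": 0.3},
  {"dx": 0.0,"dy": 0.0,"dz": -0.015,"roll": 0.0,"jaw": 0.3},
  {"dx": 0.0,"dy": 0.0,"dz": -0.007,"roll": 0.0,"jaw": 0.3},
  {"dx": 0.0,"dy": 0.0,"dz": -0.004,"roll": 0.0,"jaw": 0.3},
  {"dx": 0.0,"dy": 0.0,"dz": -0.002,"roll": 0.0,"jaw": 0.3},
  {"dx": 0.0,"dy": 0.0,"dz": -0.001,"roll": 0.0,"jaw": 0.3},
  {"dx": 0.0,"dy": 0.0,"dz": -0.001,"roll": 0.0,"jaw": 0.3},
  {"dx": 0.0,"dy": 0.0,"dz": 0.0,"roll": 0.0,"jaw": 0.3},
], newtons=30)

```text
t: 13.95
eef_pos: [0.5624, 0.0107, 0.0202]
ee_rot: [-3.141, -0.0, 0.114]
force: [-0.5, -0.3, -3.0]
width: 0.0317
gripper_force: 30.0
```

Call:
servo_tool([
  {"dx": 0.0,"dy": 0.0,"dz": -0.0005,"roll": 0.0,"jaw": 0.3},
  {"dx": 0.0,"dy": 0.0,"dz": 0.0,"roll": 0.0,"jaw": 0.3},
  {"dx": 0.0,"dy": 0.0,"dz": 0.0,"roll": 0.0,"jaw": 0.43},
  {"dx": 0.0,"dy": 0.0,"dz": 0.0,"roll": 0.0,"jaw": 0.43},
  {"dx": 0.0,"dy": 0.0,"dz": 0.0,"roll": 0.0,"jaw": 0.43},
  {"dx": 0.0,"dy": 0.0,"dz": 0.005,"roll": 0.0,"jaw": 0.43},
  {"dx": 0.0,"dy": 0.0,"dz": 0.015,"roll": 0.0,"jaw": 0.43},
  {"dx": 0.0,"dy": 0.0,"dz": 0.03,"roll": 0.0,"jaw": 0.43},
  {"dx": 0.0,"dy": 0.0,"dz": 0.045,"roll": 0.0,"jaw": 0.43},
  {"dx": 0.0,"dy": 0.0,"dz": 0.045,"roll": 0.0,"jaw": 0.43},
], newtons=30)

```text
t: 15.2
eef_pos: [0.5622, 0.0106, 0.1621]
ee_rot: [3.142, -0.001, 0.114]
force: [1.7, 0.3, -0.1]
width: 0.0377
gripper_force: 0.0
```

Call:
servo_tool([
  {"dx": -0.01,"dy": -0.02,"dz": 0.0,"roll": -5.7,"jaw": 0.43},
  {"dx": -0.01,"dy": -0.035,"dz": 0.0,"roll": -7.0,"jaw": 0.5},
  {"dx": -0.01,"dy": -0.035,"dz": 0.0,"roll": -7.0,"jaw": 0.6},
  {"dx": -0.015,"dy": -0.035,"dz": 0.0,"roll": -7.0,"jaw": 0.6},
  {"dx": -0.015,"dy": -0.035,"dz": 0.0,"roll": -7.0,"jaw": 0.6},
  {"dx": -0.015,"dy": -0.035,"dz": 0.0,"roll": -7.0,"jaw": 0.6},
  {"dx": -0.015,"dy": -0.035,"dz": 0.0,"roll": -7.0,"jaw": 0.6},
  {"dx": -0.01,"dy": -0.03,"dz": 0.0,"roll": -7.0,"jaw": 0.6},
  {"dx": -0.005,"dy": -0.02,"dz": 0.0,"roll": -7.0,"jaw": 0.6},
  {"dx": -0.005,"dy": -0.014,"dz": 0.0,"roll": -7.0,"jaw": 0.6},
], newtons=40)

```text
t: 16.45
eef_pos: [0.452, -0.2844, 0.1608]
ee_rot: [-3.141, -0.001, -1.09]
force: [0.7, -0.5, -0.1]
width: 0.0528
gripper_force: 0.0
```

Call:
servo_tool([
  {"dx": 0.0,"dy": 0.0,"dz": -0.02,"roll": 0.0,"jaw": 0.6},
  {"dx": 0.0,"dy": 0.0,"dz": -0.03,"roll": 0.0,"jaw": 0.6},
  {"dx": 0.0,"dy": 0.0,"dz": -0.03,"roll": 0.0,"jaw": 0.6},
  {"dx": 0.0,"dy": 0.0,"dz": -0.02,"roll": 0.0,"jaw": 0.6},
  {"dx": 0.0,"dy": 0.0,"dz": -0.01,"roll": 0.0,"jaw": 0.6},
  {"dx": 0.0,"dy": 0.0,"dz": 0.0,"roll": 0.0,"jaw": 0.6},
  {"dx": 0.0,"dy": 0.0,"dz": 0.0,"roll": 0.0,"jaw": 0.6},
  {"dx": 0.0,"dy": 0.0,"dz": 0.0,"roll": 0.0,"jaw": 0.6},
  {"dx": 0.0,"dy": 0.0,"dz": 0.0,"roll": 0.0,"jaw": 0.6},
  {"dx": 0.0,"dy": 0.0,"dz": 0.0,"roll": 0.0,"jaw": 0.6},
], newtons=40)

```text
t: 17.7
eef_pos: [0.4524, -0.2833, 0.0498]
ee_rot: [-3.141, -0.0, -1.085]
force: [-0.9, -0.8, 0.0]
width: 0.0526
gripper_force: 0.0
```

Run:
```python
from h import *
s=get_state();print(s["eef_pos"],s["ee_rot"],s["width"])
c=calibration("wrist");print({k:np.round(v,3).tolist() for k,v in c.items()})
p,d=grab_frame("wrist");cv2.imwrite("pics/w1.png",p[:,:,::-1])
ps,ds=grab_frame("side");pt,dt=grab_frame("top")
cv2.imwrite("pics/st2.png",np.vstack([cv2.resize(ps[200:310,290:410],(600,550))[:300],cv2.resize(pt[195:255,290:385],(600,379))[:300]])[:,:,::-1])
np.savez("w1.npz",p=p,d=d);np.savez("side2.npz",p=ps,d=ds);np.savez("top2.npz",p=pt,d=dt)
```

```text
[ 0.45236998 -0.28334613  0.04981071] [-3.14127544e+00 -2.82971290e-04 -1.08527791e+00] 0.05263098401751276
{'intrinsics': [[371.648, 0.0, 315.562], [0.0, 371.648, 242.386], [0.0, 0.0, 1.0]], 'R': [[-0.884, -0.467, -0.001], [-0.453, 0.856, 0.249], [-0.115, 0.221, -0.969]], 't': [0.269, 0.462, 0.333]}
```

View pics/w1.png

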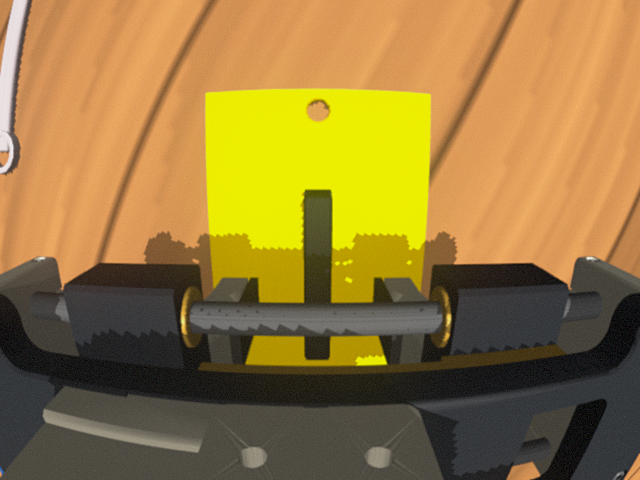

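View pics/st2.png

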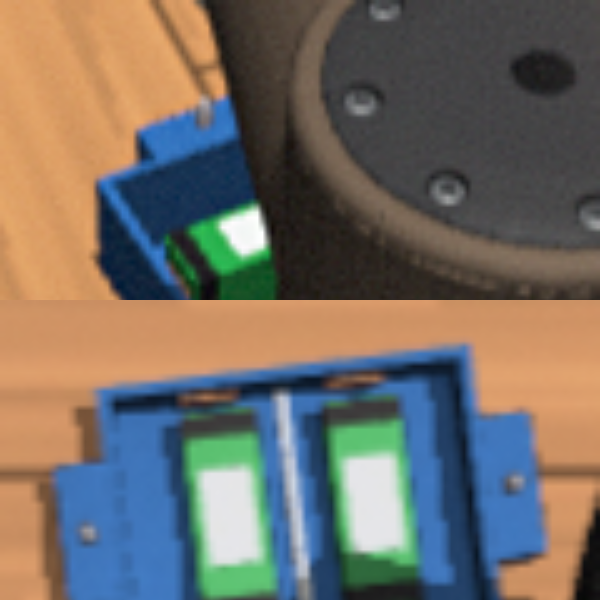

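Top view: both modules lie flat in their bays, and the pins are at about (303.9,231.7) and (371.5,224.0). Wrist view: the handle is centred between the fingers (col 317) and the far hole is at (318,110). Grasping the handle.

Call:
servo_tool([
  {"dx": 0.0,"dy": 0.0,"dz": -0.015,"roll": 0.0,"jaw": 0.6},
  {"dx": 0.0,"dy": 0.0,"dz": -0.015,"roll": 0.0,"jaw": 0.6},
  {"dx": 0.0,"dy": 0.0,"dz": -0.007,"roll": 0.0,"jaw": 0.6},
  {"dx": 0.0,"dy": 0.0,"dz": -0.002,"roll": 0.0,"jaw": 0.6},
  {"dx": 0.0,"dy": 0.0,"dz": 0.0,"roll": 0.0,"jaw": 0.1},
  {"dx": 0.0,"dy": 0.0,"dz": 0.0,"roll": 0.0,"jaw": 0.1},
  {"dx": 0.0,"dy": 0.0,"dz": 0.0,"roll": 0.0,"jaw": 0.1},
  {"dx": 0.0,"dy": 0.0,"dz": 0.0,"roll": 0.0,"jaw": 0.1},
  {"dx": 0.0,"dy": 0.0,"dz": 0.0,"roll": 0.0,"jaw": 0.1},
  {"dx": 0.0,"dy": 0.0,"dz": 0.0,"roll": 0.0,"jaw": 0.1},
], newtons=50)

```text
t: 19.1
eef_pos: [0.4522, -0.2834, 0.0108]
ee_rot: [-3.142, -0.0, -1.085]
force: [-0.2, -0.4, 3.6]
width: 0.0135
gripper_force: 50.0
```

Call:
servo_tool([
  {"dx": 0.0,"dy": 0.0,"dz": 0.01,"roll": 0.0,"jaw": 0.1},
  {"dx": 0.0,"dy": 0.0,"dz": 0.03,"roll": 0.0,"jaw": 0.1},
  {"dx": 0.0,"dy": 0.0,"dz": 0.04,"roll": 0.0,"jaw": 0.1},
  {"dx": 0.0,"dy": 0.01,"dz": 0.035,"roll": 0.0,"jaw": 0.1},
  {"dx": 0.01,"dy": 0.03,"dz": 0.015,"roll": -2.3,"jaw": 0.1},
  {"dx": 0.015,"dy": 0.04,"dz": 0.0,"roll": -4.0,"jaw": 0.1},
  {"dx": 0.015,"dy": 0.045,"dz": 0.0,"roll": -4.0,"jaw": 0.1},
  {"dx": 0.015,"dy": 0.045,"dz": 0.0,"roll": -4.0,"jaw": 0.1},
  {"dx": 0.015,"dy": 0.045,"dz": 0.0,"roll": -4.0,"jaw": 0.1},
  {"dx": 0.015,"dy": 0.045,"dz": 0.0,"roll": -3.0,"jaw": 0.1},
], newtons=50)

```text
t: 20.35
eef_pos: [0.5373, -0.0217, 0.141]
ee_rot: [-3.141, 0.0, -1.459]
force: [0.9, -0.1, -2.1]
width: 0.0137
gripper_force: 50.0
```

```bash
cat > pin.py <<'E'
from h import *
c=calibration("top");K,R,t=c["intrinsics"],c["R"],c["t"]
g=cv2.cvtColor(np.load("top2.npz")["p"],cv2.COLOR_RGB2HSV)
def at(uv,z):
    r=R.T@np.array([(uv[0]-K[0,2])/K[0,0],(uv[1]-K[1,2])/K[1,1],1]);o=-R.T@t
    return o+r*(z-o[2])/r[2]
P=[]
for u,v in((304,232),(371,224)):
    w=g[v-4:v+5,u-4:u+5].astype(float);wt=np.clip(200-w[...,1],0,None)*((w[...,1]<140))
    vv,uu=np.mgrid[v-4:v+5,u-4:u+5];uv=((uu*wt).sum()/wt.sum(),(vv*wt).sum()/wt.sum())
    P.append(at(uv,.069));print(np.round(uv,2),P[-1].round(4),(wt>0).sum())
d=P[0]-P[1];print("mid",((P[0]+P[1])/2).round(4),"len",np.linalg.norm(d),"yaw",np.degrees(np.arctan2(d[1],d[0]))-90)
# cover in the first pictures: hole blobs inside the yellow
q=np.load("top0.npz")["p"];h=cv2.cvtColor(q,cv2.COLOR_RGB2HSV)
y=cv2.inRange(h,(22,150,60),(36,255,255));H=[]
for u,v in((427,284),(488,254)):
    print(y[v-5:v+6,u-5:u+6]//255) if 0 else None
    m=(y[v-5:v+6,u-5:u+6]==0);vv,uu=np.mgrid[v-5:v+6,u-5:u+6]
    H.append(at((uu[m].mean(),vv[m].mean()),.004));print((uu[m].mean(),vv[m].mean()),m.sum(),H[-1].round(4))
d=H[0]-H[1];print("mid",((H[0]+H[1])/2).round(4),"len",np.linalg.norm(d),"ang",np.degrees(np.arctan2(d[1],d[0])))
E
python3 pin.py
```

```text
[303.16 231.83] [0.5472 0.1302 0.069 ] 14
[372.86 223.49] [ 0.568  -0.0501  0.069 ] 22
mid [0.5576 0.04   0.069 ] len 0.18145417903790695 yaw 6.594006814995055
(np.float64(424.80645161290323), np.float64(285.48387096774195)) 31 [ 0.4055 -0.1961  0.004 ]
(np.float64(489.77777777777777), np.float64(252.57777777777778)) 45 [ 0.4936 -0.3741  0.004 ]
mid [ 0.4495 -0.2851  0.004 ] len 0.19862272466746625 ang 116.34950175634464
```

Call:
servo_tool([
  {"dx": 0.01,"dy": 0.03,"dz": 0.0,"roll": 0.0,"jaw": 0.1},
  {"dx": 0.008,"dy": 0.02,"dz": 0.0,"roll": 0.0,"jaw": 0.1},
  {"dx": 0.003,"dy": 0.01,"dz": 0.0,"roll": 0.0,"jaw": 0.1},
  {"dx": 0.0,"dy": 0.0,"dz": -0.015,"roll": 0.0,"jaw": 0.1},
  {"dx": 0.0,"dy": 0.0,"dz": -0.02,"roll": 0.0,"jaw": 0.1},
  {"dx": 0.0,"dy": 0.0,"dz": -0.008,"roll": 0.0,"jaw": 0.1},
  {"dx": 0.0,"dy": 0.0,"dz": 0.0,"roll": 0.0,"jaw": 0.1},
  {"dx": 0.0,"dy": 0.0,"dz": 0.0,"roll": 0.0,"jaw": 0.1},
  {"dx": 0.0,"dy": 0.0,"dz": 0.0,"roll": 0.0,"jaw": 0.1},
  {"dx": 0.0,"dy": 0.0,"dz": 0.0,"roll": 0.0,"jaw": 0.1},
], newtons=50)

```text
t: 21.6
eef_pos: [0.5585, 0.0368, 0.098]
ee_rot: [-3.141, 0.0, -1.457]
force: [-0.3, -0.2, -1.7]
width: 0.0135
gripper_force: 50.0
```

Run:
```python
from h import *
s=get_state();print(s["eef_pos"],s["ee_rot"],s["force"])
c=calibration("wrist")
p,d=grab_frame("wrist");ps,ds=grab_frame("side");pt,dt=grab_frame("top")
np.savez("v3.npz",p=p,d=d,ps=ps,pt=pt,ds=ds,dt=dt,R=c["R"],t=c["t"])
a=cv2.resize(p[70:170,250:390],(420,300),interpolation=cv2.INTER_CUBIC)
b=cv2.resize(ps[200:320,290:410],(300,300),interpolation=cv2.INTER_CUBIC)
e=cv2.resize(pt[190:270,280:400],(450,300),interpolation=cv2.INTER_CUBIC)
im=np.zeros((600,780,3),np.uint8);im[:300,:420]=a;im[:300,430:730]=b;im[300:,:450]=e
cv2.imwrite("pics/v3.png",im[:,:,::-1])
```

```text
[0.55849623 0.03676991 0.09803997] [-3.14074738e+00  2.10588243e-04 -1.45696500e+00] [-0.25321387 -0.16455393 -1.74472939]
```

View pics/v3.png

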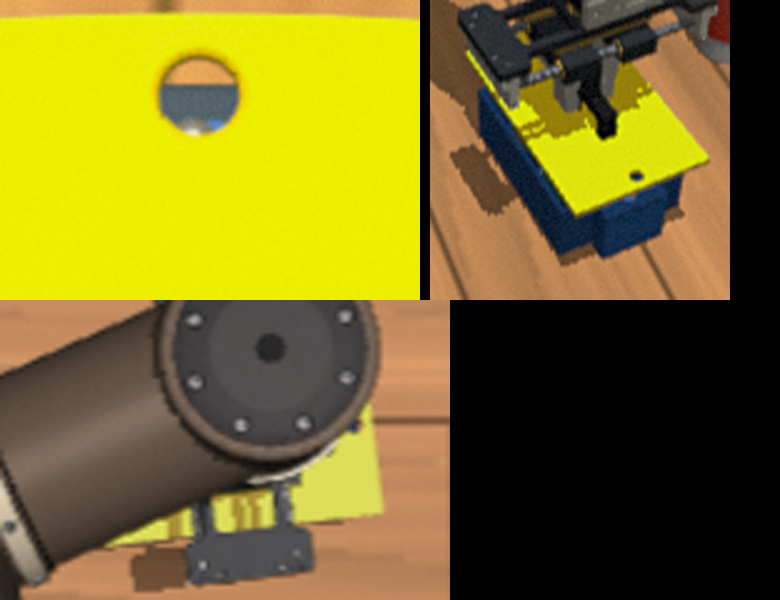

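Through the hole, centred at about (316.3,101.7) in the wrist picture, the pin tip shows at about (314,112.7). I'll convert both to positions.

```bash
cat > fe.py <<'E'
from h import *
K=calibration("wrist")["intrinsics"]
def ray(uv,z,R,t):
    x=np.array([uv[0]-K[0,2],uv[1]-K[1,2]])/K[0,0];th=np.hypot(*x)
    r=R.T@np.array([*(x/th*np.sin(th)),np.cos(th)]);o=-R.T@t
    return o+r*(z-o[2])/r[2]
E
python3 - <<'E'
from fe import *
v=np.load("v3.npz");R,t=v["R"],v["t"]
p=v["p"];h=cv2.cvtColor(p,cv2.COLOR_RGB2HSV)[78:122,300:335]
m=(cv2.inRange(h,(22,170,120),(36,255,255))==0).astype(np.uint8)
k,L,st,ce=cv2.connectedComponentsWithStats(m);i=1+st[1:,4].argmax();uv=ce[i]+[300,78]
print("hole px",uv,st[i])
hw=ray(uv,.0932,R,t);print("hole",hw.round(4), "z.090", ray(uv,.090,R,t).round(4))
for q in((314,112),(314,113.3)):print("pin",q,ray(q,.075,R,t).round(4))
g=v["p"][106:118,306:326];print("gray");print(g.min(-1))
# same hole via side camera
c=calibration("side");print("side hole px pred")
for X in(hw,):
    x=c["intrinsics"]@(c["R"]@X+c["t"]);print((x[:2]/x[2]).round(1))
E
```

```text
hole px [315.92293578 102.00917431] [  3  12  27  26 545]
hole [ 0.5704 -0.0503  0.0932] z.090 [ 0.5705 -0.0507  0.09  ]
pin (314, 112) [ 0.5711 -0.0476  0.075 ]
pin (314, 113.3) [ 0.571 -0.047  0.075]
gray
[[ 84  87  91  86  84  91  86  85  86  87  86  85  85  85  86  91  87  84
   86  83]
 [ 83  84  85  84  82  89  76  86  82  88  85  87  86  90  82  81  83  83
   82  85]
 [ 88  81  84  85  82  83  89  89  87  86  88  81  83  79  90  85  84  89
   84  83]
 [ 95  92  84  84  89  97  97 110 107 103  97  88  89  85  87  83  83  84
   82  85]
 [ 71  98  93  95 108 116 121 128 119 103 107 106 100  93  88  89  90  90
   90 110]
 [  0  65  94 108 111 115 117 121 120 114 108 107 122 109  94  92  85 100
  133 102]
 [  0   0  60  91 110 126 140 148 151 139 124 117 110 117 104 100 116 154
  130  66]
 [  0   0   0  57  91 130 169 190 202 186 146 113 106 106 116 142 148 115
   50   0]
 [  0   0   0   0  39  91 138 160 174 172 127  93  82  64  66  69  56   0
    0   0]
 [  0   0   0   0   0   0  38  64  82  91  73  21   0   0   0   0   0   0
    0   0]
 [  0   0   0   0   0   0   0   0   0   0   0   0   0   0   0   0   0   0
    0   0]
 [  0   0   0   0   0   0   0   0   0   0   0   0   0   0   0   0   0   0
    0   0]]
side hole px pred
[372.2 269. ]
```

Call:
servo_tool([
  {"dx": 0.0005,"dy": 0.004,"dz": 0.0,"roll": 0.0,"jaw": 0.1},
  {"dx": 0.0,"dy": 0.0,"dz": -0.004,"roll": 0.0,"jaw": 0.1},
  {"dx": 0.0,"dy": 0.0,"dz": -0.004,"roll": 0.0,"jaw": 0.1},
  {"dx": 0.0,"dy": 0.0,"dz": 0.0,"roll": 0.0,"jaw": 0.1},
  {"dx": 0.0,"dy": 0.0,"dz": 0.0,"roll": 0.0,"jaw": 0.1},
  {"dx": 0.0,"dy": 0.0,"dz": 0.0,"roll": 0.0,"jaw": 0.1},
  {"dx": 0.0,"dy": 0.0,"dz": 0.0,"roll": 0.0,"jaw": 0.1},
  {"dx": 0.0,"dy": 0.0,"dz": 0.0,"roll": 0.0,"jaw": 0.1},
  {"dx": 0.0,"dy": 0.0,"dz": 0.0,"roll": 0.0,"jaw": 0.1},
  {"dx": 0.0,"dy": 0.0,"dz": 0.0,"roll": 0.0,"jaw": 0.1},
], newtons=50)

```text
t: 23.0
eef_pos: [0.5588, 0.0407, 0.0896]
ee_rot: [-3.142, -0.0, -1.457]
force: [-0.8, 0.2, -2.6]
width: 0.0134
gripper_force: 50.0
```

Run:
```python
from fe import *
s=get_state();print(s["eef_pos"],s["ee_rot"],s["force"])
c=calibration("wrist");R,t=c["R"],c["t"]
p,d=grab_frame("wrist");ps,ds=grab_frame("side")
zt=s["eef_pos"][2]-.0048
h=cv2.cvtColor(p,cv2.COLOR_RGB2HSV)[78:122,300:335]
m=(cv2.inRange(h,(22,170,120),(36,255,255))==0).astype(np.uint8)
k,L,st,ce=cv2.connectedComponentsWithStats(m);i=1+st[1:,4].argmax();uv=ce[i]+[300,78]
print("hole px",uv,st[i],ray(uv,zt,R,t).round(4))
for y in(-.0485,-.0475,-.0465):pass
a=cv2.resize(p[85:120,295:337],(504,420),interpolation=cv2.INTER_CUBIC)
b=cv2.resize(ps[250:290,345:385],(280,280),interpolation=cv2.INTER_CUBIC)
im=np.zeros((420,790,3),np.uint8);im[:,:504]=a;im[:280,510:]=b
cv2.imwrite("pics/v4.png",im[:,:,::-1])
np.savez("v4.npz",p=p,R=R,t=t,ps=ps)
```

```text
[0.55877816 0.04068483 0.08957936] [-3.14155022e+00 -1.80779897e-06 -1.45703000e+00] [-0.8081807   0.24536    -2.61998492]
hole px [315.99817185 101.55575868] [  3  11  27  26 547] [ 0.5707 -0.0466  0.0848]
```

View pics/v4.png

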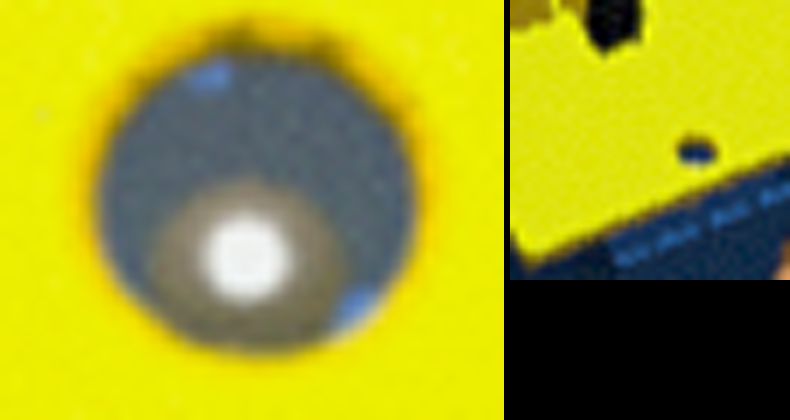

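The pin tip's bright flat sits at (315.0,106.0), inside the hole centred at (316.0,101.6).

Run:
```python
from fe import *
v=np.load("v4.npz");R,t=v["R"],v["t"]
print("tip",ray((315.04,105.96),.075,R,t).round(4),"hole top-rim",ray((316.0,101.56),.0848,R,t).round(4),"same at underside+3",ray((316.0,101.56),.0818,R,t).round(4))
```

```text
tip [ 0.571  -0.0457  0.075 ] hole top-rim [ 0.5707 -0.0466  0.0848] same at underside+3 [ 0.5707 -0.047   0.0818]
```

Call:
servo_tool([
  {"dx": 0.0003,"dy": 0.0009,"dz": 0.0,"roll": 0.0,"jaw": 0.1},
  {"dx": 0.0,"dy": 0.0,"dz": -0.002,"roll": 0.0,"jaw": 0.1},
  {"dx": 0.0,"dy": 0.0,"dz": -0.002,"roll": 0.0,"jaw": 0.1},
  {"dx": 0.0,"dy": 0.0,"dz": -0.002,"roll": 0.0,"jaw": 0.1},
  {"dx": 0.0,"dy": 0.0,"dz": -0.002,"roll": 0.0,"jaw": 0.1},
  {"dx": 0.0,"dy": 0.0,"dz": -0.001,"roll": 0.0,"jaw": 0.1},
  {"dx": 0.0,"dy": 0.0,"dz": -0.001,"roll": 0.0,"jaw": 0.1},
  {"dx": 0.0,"dy": 0.0,"dz": 0.0,"roll": 0.0,"jaw": 0.1},
  {"dx": 0.0,"dy": 0.0,"dz": 0.0,"roll": 0.0,"jaw": 0.1},
  {"dx": 0.0,"dy": 0.0,"dz": 0.0,"roll": 0.0,"jaw": 0.1},
], newtons=50)

```text
t: 24.35
eef_pos: [0.5591, 0.0416, 0.0796]
ee_rot: [-3.141, 0.0, -1.457]
force: [-0.6, -0.2, -1.9]
width: 0.0135
gripper_force: 50.0
```

Call:
servo_tool([
  {"dx": 0.0,"dy": 0.0,"dz": -0.002,"roll": 0.0,"jaw": 0.1},
  {"dx": 0.0,"dy": 0.0,"dz": -0.002,"roll": 0.0,"jaw": 0.1},
  {"dx": 0.0,"dy": 0.0,"dz": -0.002,"roll": 0.0,"jaw": 0.1},
  {"dx": 0.0,"dy": 0.0,"dz": -0.001,"roll": 0.0,"jaw": 0.1},
  {"dx": 0.0,"dy": 0.0,"dz": -0.0007,"roll": 0.0,"jaw": 0.1},
  {"dx": 0.0,"dy": 0.0,"dz": -0.0005,"roll": 0.0,"jaw": 0.1},
  {"dx": 0.0,"dy": 0.0,"dz": 0.0,"roll": 0.0,"jaw": 0.1},
  {"dx": 0.0,"dy": 0.0,"dz": 0.0,"roll": 0.0,"jaw": 0.1},
  {"dx": 0.0,"dy": 0.0,"dz": 0.0,"roll": 0.0,"jaw": 0.1},
  {"dx": 0.0,"dy": 0.0,"dz": 0.0,"roll": 0.0,"jaw": 0.1},
], newtons=50)

```text
t: 25.6
eef_pos: [0.5591, 0.0416, 0.0714]
ee_rot: [-3.142, 0.0, -1.457]
force: [-0.5, 0.4, -2.2]
width: 0.0134
gripper_force: 50.0
```

Still hanging freely, with about 0.5 mm to go.

Call:
servo_tool([
  {"dx": 0.0,"dy": 0.0,"dz": -0.0005,"roll": 0.0,"jaw": 0.1},
  {"dx": 0.0,"dy": 0.0,"dz": -0.0005,"roll": 0.0,"jaw": 0.1},
  {"dx": 0.0,"dy": 0.0,"dz": 0.0,"roll": 0.0,"jaw": 0.1},
  {"dx": 0.0,"dy": 0.0,"dz": 0.0,"roll": 0.0,"jaw": 0.1},
  {"dx": 0.0,"dy": 0.0,"dz": 0.0,"roll": 0.0,"jaw": 0.1},
  {"dx": 0.0,"dy": 0.0,"dz": 0.0,"roll": 0.0,"jaw": 0.1},
  {"dx": 0.0,"dy": 0.0,"dz": 0.0,"roll": 0.0,"jaw": 0.1},
  {"dx": 0.0,"dy": 0.0,"dz": 0.0,"roll": 0.0,"jaw": 0.1},
  {"dx": 0.0,"dy": 0.0,"dz": 0.0,"roll": 0.0,"jaw": 0.1},
  {"dx": 0.0,"dy": 0.0,"dz": 0.0,"roll": 0.0,"jaw": 0.1},
], newtons=50)

```text
t: 26.85
eef_pos: [0.5591, 0.0416, 0.0708]
ee_rot: [-3.141, -0.0, -1.457]
force: [-2.6, -0.7, 5.2]
width: 0.0138
gripper_force: 50.0
```

Force is now +5 N, so the cover is seated. Releasing and rising.

Call:
servo_tool([
  {"dx": 0.0,"dy": 0.0,"dz": 0.0,"roll": 0.0,"jaw": 0.4},
  {"dx": 0.0,"dy": 0.0,"dz": 0.0,"roll": 0.0,"jaw": 0.5},
  {"dx": 0.0,"dy": 0.0,"dz": 0.0,"roll": 0.0,"jaw": 0.5},
  {"dx": 0.0,"dy": 0.0,"dz": 0.0,"roll": 0.0,"jaw": 0.5},
  {"dx": 0.0,"dy": 0.0,"dz": 0.01,"roll": 0.0,"jaw": 0.5},
  {"dx": 0.0,"dy": 0.0,"dz": 0.03,"roll": 0.0,"jaw": 0.5},
  {"dx": 0.0,"dy": 0.0,"dz": 0.045,"roll": 0.0,"jaw": 0.5},
  {"dx": 0.0,"dy": 0.0,"dz": 0.045,"roll": 0.0,"jaw": 0.5},
  {"dx": -0.02,"dy": -0.04,"dz": 0.02,"roll": 0.0,"jaw": 0.5},
  {"dx": -0.02,"dy": -0.05,"dz": 0.0,"roll": 0.0,"jaw": 0.5},
], newtons=50)

```text
t: 28.1
eef_pos: [0.5198, -0.0486, 0.2232]
ee_rot: [-3.137, 0.0, -1.455]
force: [0.7, -1.0, -0.1]
width: 0.0442
gripper_force: 0.0
```

Call:
servo_tool([
  {"dx": -0.02,"dy": -0.05,"dz": 0.0,"roll": 0.0,"jaw": 0.5},
  {"dx": -0.02,"dy": -0.05,"dz": 0.0,"roll": 0.0,"jaw": 0.5},
  {"dx": -0.02,"dy": -0.05,"dz": 0.0,"roll": 0.0,"jaw": 0.5},
  {"dx": -0.01,"dy": -0.05,"dz": 0.0,"roll": 0.0,"jaw": 0.5},
  {"dx": 0.0,"dy": -0.04,"dz": 0.0,"roll": 0.0,"jaw": 0.5},
  {"dx": 0.0,"dy": -0.04,"dz": 0.0,"roll": 0.0,"jaw": 0.5},
  {"dx": 0.0,"dy": -0.02,"dz": 0.0,"roll": 0.0,"jaw": 0.5},
  {"dx": 0.0,"dy": 0.0,"dz": 0.0,"roll": 0.0,"jaw": 0.5},
  {"dx": 0.0,"dy": 0.0,"dz": 0.0,"roll": 0.0,"jaw": 0.5},
  {"dx": 0.0,"dy": 0.0,"dz": 0.0,"roll": 0.0,"jaw": 0.5},
], newtons=50)

```text
t: 29.35
eef_pos: [0.4493, -0.3475, 0.2207]
ee_rot: [-3.141, -0.0, -1.456]
force: [-0.1, 0.1, -0.2]
width: 0.044
gripper_force: 0.0
```

Run:
```python
from h import *
pt,dt=grab_frame("top");W=world("top",dt);h=cv2.cvtColor(pt,cv2.COLOR_RGB2HSV)
m=cv2.inRange(h,(22,150,60),(36,255,255))>0;m&=(abs(W[...,1]-.04)<.15)&(abs(W[...,0]-.56)<.12)
q=W[m];print(rect(q[:,:2]));A=np.c_[q[:,:2]-q[:,:2].mean(0),np.ones(len(q))]
print("plane",np.linalg.lstsq(A,q[:,2],rcond=None)[0].round(4))
cv2.imwrite("pics/f.png",cv2.resize(pt[150:350,180:480],(780,520))[:,:,::-1])
```

```text
(array([537.5,  40.9]), array([165.1, 201.7]), np.float32(97.1))
plane [-0.4655  0.0586  0.0711]
```

View pics/f.png

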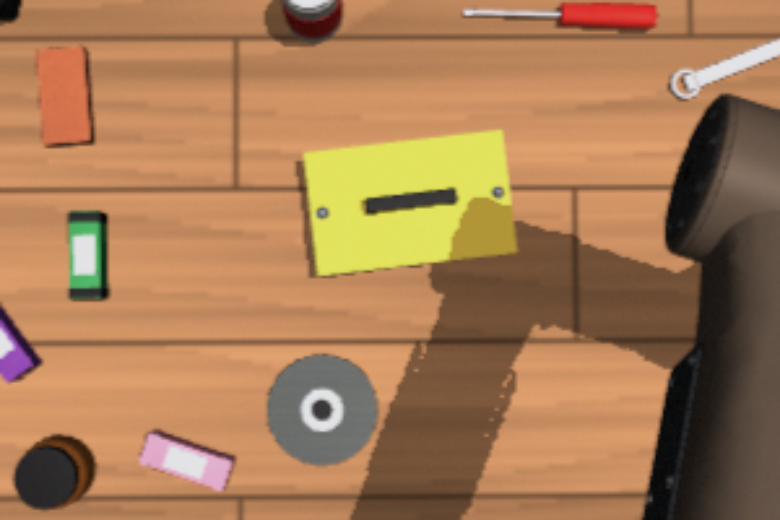

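Both pins, at (322,212) and (498,192), show through the cover's holes. The third module and the other things are undisturbed. I'll check that the plate is level, then hand in.

Run:
```python
from h import *
pt,dt=grab_frame("top");W=world("top",dt);h=cv2.cvtColor(pt,cv2.COLOR_RGB2HSV)
m=cv2.inRange(h,(22,150,60),(36,255,255))>0;m&=(abs(W[...,1]-.04)<.15)&(abs(W[...,0]-.56)<.09)&(abs(W[...,2]-.066)<.012)
q=W[m];A=np.c_[q[:,:2]-q[:,:2].mean(0),np.ones(len(q))]
s=np.linalg.lstsq(A,q[:,2],rcond=None)[0];print(rect(q[:,:2]),s.round(4))
if abs(s[2]-.066)<.0025 and abs(s[:2]).max()<.02: print(job_done())
```

```text
(array([558.4,  41.1]), array([123.5, 199.4]), np.float32(96.6)) [-0.0011 -0.0005  0.0653]
the job is handed in; nothing more can be done
None
```

The job is handed in: one module lies flat in each bay, the cover sits level and fully home over both pins, and the third module and the other things were left alone.

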